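# Brush out the coffee machine's grounds cup

### The job

Brush out the used-grounds cup of the coffee machine: pull the machine's drawer all the way out by its tab, take the brush out of the green mug, slant it in under the machine's head without knocking the head, and press its bristles gently for about a second on the middle of the cup's floor. Then stand the brush back in the green mug, bristles down, and push the drawer fully home. Leave the canister, the small tin and the teaspoon where they are, and keep the mug upright.

Things in the scene. Friction and masses are not known exactly. Their poses are not given: they have to be found in the camera images.
- coffee_machine: Compact black coffee machine at the left end of the worktop, fixed, 190 mm wide (y), 355 mm high, facing right and a little to the front. Origin: on the worktop under the middle of its column's front face. Its own +x points into the machine, so its front and drawer face its own -x; z up. The column fills x 0 to 115 mm; the drawer slides out below it (bay roof at z = 100 mm).
- brew_head: The machine's dark steel head, fixed, overhanging the front. It has the machine's frame (same origin and axes) and fills x -75 to 0 mm, y -67 to 67 mm, z 210 to 315 mm; two spouts, 14 mm thick, hang below it at x = -42 mm, y = -16 and 16 mm, down to z = 176 mm. Must not be knocked.
- grounds_drawer (a joint): How far the machine's bottom drawer is pulled out along the machine's -x: 0 = fully home, 0.09 m = fully out, at its stop. About 2 N of friction; stays where it is left; may start up to 12 mm out. 180 mm wide, front plate 16 to 70 mm above the worktop, its front at machine x = -90 mm when home; then a drip grille at height 55 mm, then the grounds cup.
- drawer_tab (a point): Middle of the steel pull tab on the drawer's front plate: an upright rounded tab 14 mm thick (machine y), 38 mm high (27 to 65 mm above the worktop), standing 34 mm out of the plate. The point lies 18 mm out from the plate, 16 mm behind the tab's front end, 46 mm above the worktop. Moves with the drawer; axes as the machine's.
- cup_floor (a point): Middle of the inner floor of the grounds cup: a grey open rectangular cup fixed in the drawer behind the grille, 94 mm (machine x) by 104 mm (y) by 46 mm high outside, walls and floor 4 mm. The floor is 27 mm above the worktop, the rim 69 mm. Drawer home: hidden, point at machine x = +50 mm. Drawer out: point at x = -40 mm, under the head. Axes as the machine's.
- brush: Round brush, 200 mm long, about 65 g: light wooden handle (16 mm thick over its last 60 mm), steel ferrule and dark bristles (20 mm thick, bristles 34 mm long, domed end). Origin: end of the unpressed bristles; +z runs up its axis to the handle's end at 200 mm. Starts bristles down in the green mug, leaning about 32 degrees over the rim, away from the mug's handle, 90 mm beyond the rim.
- brush_tip (a point): End of the bristles (moves up the axis with them as they are pressed).
- bristles (a joint): How far the bristles are pressed in, along the brush's axis: 0 = free, 0.006 m = fully pressed. Springy, about 1 N per mm.
- green_mug: Dark green loose mug, 0.3 kg, 96 mm high, round part 86 mm in diameter outside, about 76 mm inside, open. The round part's axis is at its own y = +19 mm; the handle points to its own -y. Origin on the worktop. Stands right of the machine, nearer the front or the back; the brush leans to the mug's +y, roughly to the robot's right.
- mug_floor (a point): Middle of the mug's inner floor, 7 mm above the worktop.
- canister: Bystander: square canister with a knobbed lid, 70 x 70 x 110 mm, origin under its middle. It stands where the mug does not: behind the mug or in front of it.
- tall_tin: Bystander: small closed food tin, 57 mm in diameter, 72 mm high, origin under its middle, at the front.
- teaspoon: Bystander: teaspoon lying on the worktop in front, 138 mm long, 12 mm high, origin under its middle.

How it is judged:
By the outcome, as a careful person would: the job done as asked, in the order asked, and still so for the second after the job is handed in, with the robot touching nothing.
It also fails if it takes over 67 s, if anything falls off the work surface, if the arm or the gripper's body presses on something with over 40 N, if the wrist force passes 120 N, or if a joint passes its speed limit or range.

### The arm

A 7-joint arm with a two-finger parallel gripper is mounted at the origin on a cart in front of the work surface, level with it; the furniture and walls round the work are solid. World frame = base frame: x ahead of the robot, y to its left, z up, the work surface at z = 0. Lengths are in m, angles in rad, forces in N, time in s.
With the tool pointing down it reaches from about 0.425 to 0.875 m from the base axis. Payload 4.7 kg.
Tool frame: the origin (TCP) lies midway between the tips of the shut fingers; the grasp point (between the pads) lies 19 mm behind it; z points along the fingers, y is the line along which they close (so a half turn about z gives the same grasp; the last joint's range is limited). The gripper opens to 87 mm and grips with 3 to 60 N. Pads are 19 mm wide; open, the fingers measure 117 mm over their backs; the gripper's body (75 mm by 190 mm) begins 51 mm behind the grasp point.
Start: joints at [1.265, 0.321, -0.07, 1.45, 0.023, 1.371, -0.057], TCP at [0.204, -0.617, 0.193] pointing down, gripper open.
Joint ranges: [-2.86, 2.86], [-0.3, 2.09], [-1.38, 1.24], [0.06, 2.45], [-1.56, 4.7], [0.09, 2.05], [-2.69, 2.69]. Speed limits (rad/s): [2.57, 2.57, 3.14, 3.14, 3.14, 3.14, 3.14].

### API

Orientations are given as a rotation vector (axis times angle).
In Python, from bench import monitor, cams, workorder gives the robot as it stands.
- The arm moves only by the tool move_arm, never from a script. Its arguments are lists of equal length, an entry for each row: "slide": the shift along the tool's x, y, z in cm, a list of three; "roll": the turn about the tool's z in rad. In form: {"slide": [[dx, dy, dz], ...], "roll": [roll, ...]}. A call has 1 to 20 rows; each row is the pose to reach, as a shift and turn from the pose commanded when the call began, along the tool's axes at that moment; what a row does not reach only later rows make up. A row lasts 1/10 s, in which the tool goes at most 50 mm and 8.59 degrees, less where a joint would pass 70% of its speed; a pose out of reach is approached as far as the arm can. A call with a gripper value outside its range is refused whole. "gripper" is the finger opening in cm, from 0 to 8.7, set as the call begins (left out, the last holds). The fingers move at their own pace and stop on an object; "squeeze" is the grip in N (left out, the last holds). Time passes only in rows, so rows that repeat a pose let the fingers close. It gives the time, the measured TCP pose, the force, the opening and the grip force at its end, in the units of the state.
- monitor.get_state(): the state, without advancing time (a new reading comes with each control period).
- cams.get_image(name): name is "side" or "top" or "wrist"; returns the picture (384x512x3 uint8, red, green, blue); there is no depth.
- cams.get_calibration(name): a dict with "mtx" (3x3 intrinsics, pixels), "R" (3x3) and "t" (3): a world point X has camera coordinates R X + t. Camera axes: x right, y down, z forward; pixel columns grow to the right and rows downward; lengths in m; the calibration is good to about 2 mm. A picture is of the moment at which its call begins: read the wrist's pose just before it. get_calibration takes no time and is no camera call; for the wrist camera it gives the pose at the moment of the call.
- workorder.close_job(): hands the job in; it is judged then, once.
The state is a dict: "time": time; "joint_positions": joint angles; "qd": joint speeds; "joint_torque": joint torques, N m; "position": TCP position; "tool_rot": TCP orientation; "ft_force": force on the tool from outside, world axes, zero at the start; "torque": the same for the moment, N m; "grip_width": opening from 0.0 (shut) to 1.0 (fully open); "grip_force": force on a finger pad.
Only numpy, scipy, OpenCV 4.12 (cv2) and the standard library are available. Lean on these libraries where they do the work, as an engineer would, in place of code of your own. Each camera call takes 0.05 s, during which the arm holds its last target. There are 200 camera calls.

## Working session

There is one attempt and no reset: what is moved stays moved. The work goes in short steps, Python scripts to look and compute and a tool call to move; the robot and the scene stay as the last step left them, time stands still between calls to the robot, and variables do not carry over. Pictures are saved under pics/ and viewed, at most 10 in all, crops included, and the job is handed in when it is done.

Besides the shell and the picture viewer there is one more tool, called after ">>>" as name([rows], argument=value, ...), one row to a line, values as JSON. move_arm: Moves the arm, as the interface text tells. Its arguments: {"type":"object","properties":{"slide":{"type":"array","items":{"type":"array","items":{"type":"number"}}},"roll":{"type":"array","items":{"type":"number"}},"gripper":{"type":"number"},"squeeze":{"type":"number"}},"required":["slide","roll"]}

```bash
mkdir -p pics; ls; python3 - <<'E'
from bench import monitor,cams
import cv2,numpy as np
s=monitor.get_state();print({k:np.round(v,3).tolist() for k,v in s.items()})
for n in("side","top","wrist"):
    c=cams.get_calibration(n);print(n,np.round(c["mtx"],1).tolist(),np.round(c["R"],4).tolist(),np.round(c["t"],4).tolist())
a=[cv2.cvtColor(cams.get_image(n),cv2.COLOR_RGB2BGR) for n in("side","top")]
for n,i in zip(("side","top"),a): cv2.imwrite(f"pics/{n}0.png",i); cv2.imwrite(f"pics/{n}0b.png",cv2.resize(i,(800,600),interpolation=cv2.INTER_CUBIC))
E
```

```text
pics
{'time': 0.0, 'joint_positions': [1.265, 0.322, -0.07, 1.452, 0.023, 1.371, -0.057], 'qd': [0.002, 0.0, -0.001, -0.001, -0.001, 0.001, 0.001], 'joint_torque': [0.0, -49.127, -0.403, -31.253, -0.064, 0.043, 0.0], 'position': [0.204, -0.616, 0.192], 'tool_rot': [-3.1, -0.5, 0.001], 'ft_force': [-0.699, 0.653, -0.043], 'torque': [0.036, 0.006, -0.022], 'grip_force': 0.0, 'grip_width': 0.993}
side [[364.1, 0.0, 251.9], [0.0, 364.1, 195.7], [0.0, 0.0, 1.0]] [[0.9697, -0.2436, -0.0168], [-0.1195, -0.4132, -0.9028], [0.213, 0.8775, -0.4298]] [-0.455, 0.1521, 0.7137]
top [[442.0, 0.0, 255.0], [0.0, 442.0, 190.8], [0.0, 0.0, 1.0]] [[-0.1751, -0.9845, -0.009], [-0.9208, 0.167, -0.3524], [0.3484, -0.0534, -0.9358]] [0.1412, 0.4641, 1.0819]
wrist [[309.6, 0.0, 255.2], [0.0, 309.6, 188.0], [0.0, 0.0, 1.0]] [[0.3141, -0.9494, -0.0022], [-0.9065, -0.3006, 0.2966], [-0.2823, -0.0911, -0.955]] [-0.6496, -0.036, 0.3926]
```

View pics/side0b.png

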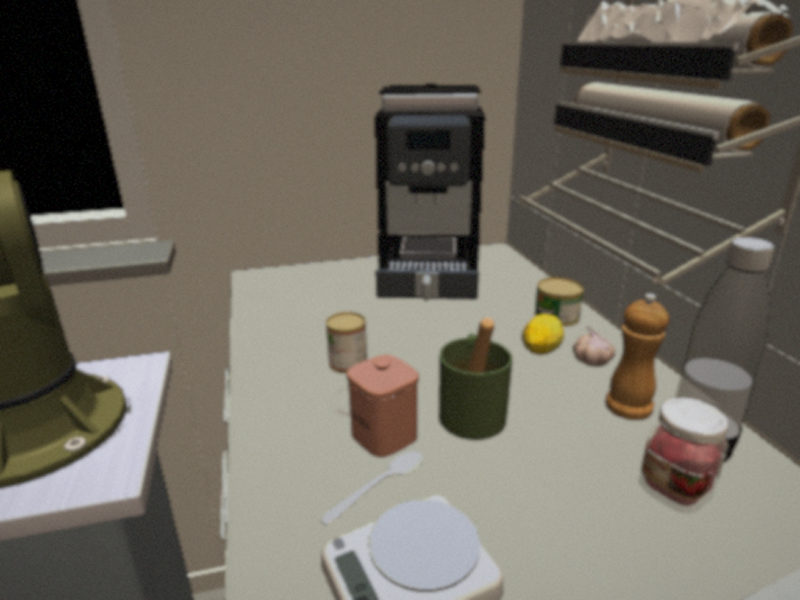

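View pics/top0b.png

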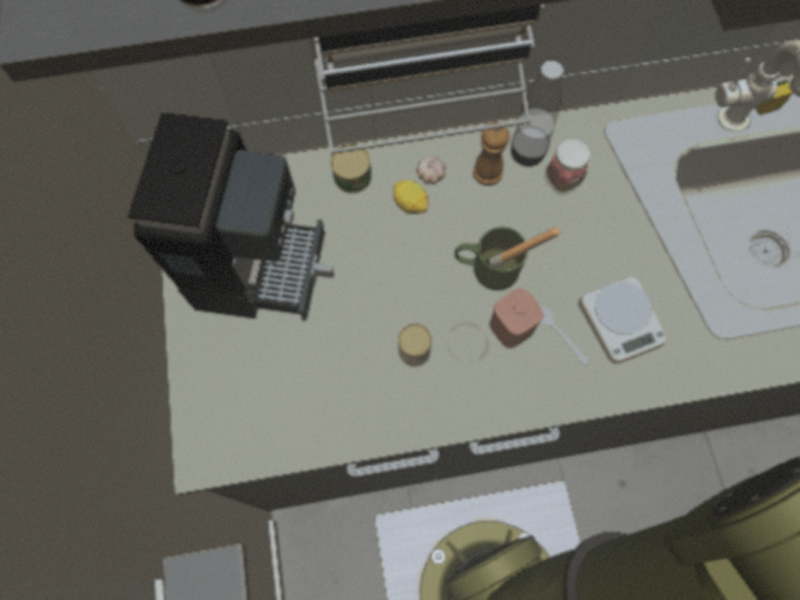

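Side view: machine tab at about (427,286), mug at (475,390), brush end at (487,323). Top view: tab at (325,271), mug at (500,257), brush end at (556,232), canister at (518,315). I'll enlarge these for precise pixels.

```bash
python3 - <<'E'
import cv2,numpy as np
t=cv2.imread("pics/top0.png");s=cv2.imread("pics/side0.png")
def crop(i,x,y,w,h,k): 
    c=cv2.resize(i[y:y+h,x:x+w],None,fx=k,fy=k,interpolation=cv2.INTER_CUBIC); c=cv2.convertScaleAbs(c,alpha=1.5,beta=15)
    for a in range(0,w,20): cv2.line(c,(a*k,0),(a*k,5),(0,0,255),1);cv2.putText(c,str(x+a),(a*k,14),0,.35,(0,0,255),1)
    for a in range(0,h,20): cv2.line(c,(0,a*k),(5,a*k),(0,0,255),1);cv2.putText(c,str(y+a),(6,a*k+4),0,.35,(0,0,255),1)
    return c
def put(C,c,x,y): C[y:y+c.shape[0],x:x+c.shape[1]]=c[:600-y,:800-x]
C=np.zeros((600,800,3),np.uint8)
put(C,crop(t,80,70,135,140,4),0,0)      # 540x560
put(C,crop(t,285,140,84,90,3),545,0)   # 252x270
put(C,crop(s,235,50,84,105,3),545,275)  #252x315
cv2.imwrite("pics/c1.png",C)
D=np.zeros((600,800,3),np.uint8)
put(D,crop(s,235,140,100,100,4),0,0)
put(D,crop(s,270,190,64,95,4),405,0)
put(D,crop(s,205,190,66,95,4),405,0) if 0 else None
put(D,crop(t,250,180,100,48,4),0,405)
cv2.imwrite("pics/c2.png",D)
E
```

```text
(no output)
```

View pics/c1.png

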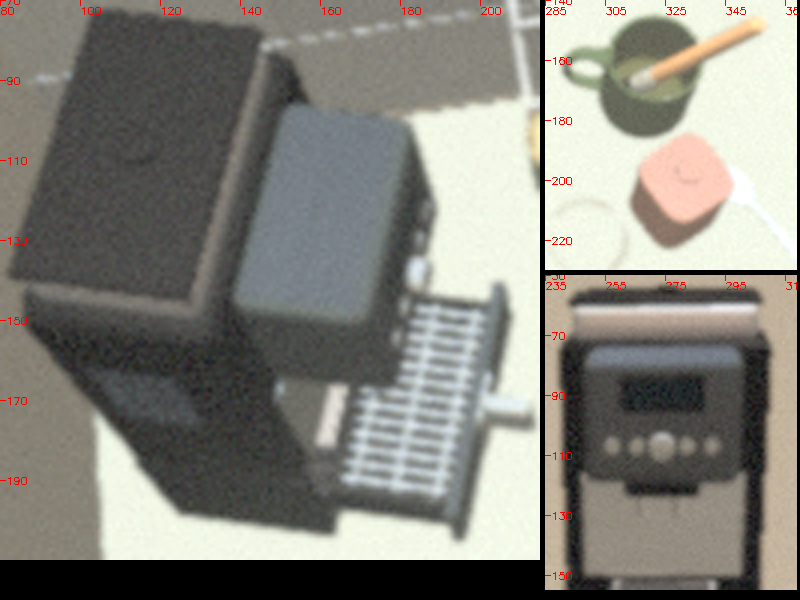

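View pics/c2.png

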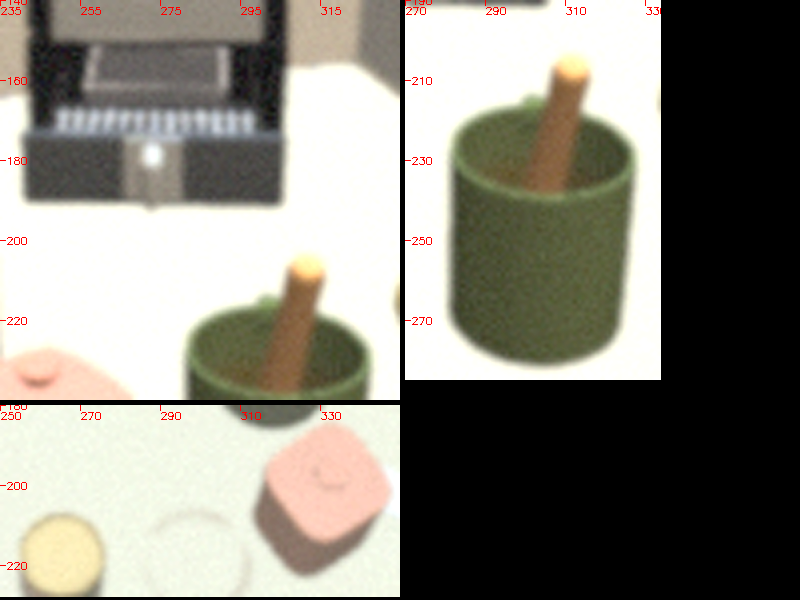

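Crop 1 (top): plate front edge runs from (207,142) to (196.5,202.5), tab end (213,172), head front-top corners (183,100)/(170,149), mug rim centre (321,160), brush end (355.7,148.3). Crop 2 (side): plate corners (240.5,173), (306,173), (241,191), (306,191), tab end (273,183), brush end (311.5,206), mug rim centre (304.5,228), mug bottom (304.5,281).

```bash
cat > h.py <<'E'
from bench import monitor,cams
import cv2,numpy as np
from scipy.optimize import least_squares
from scipy.spatial.transform import Rotation as Ro
def proj(n,X,c=None):
    c=c or cams.get_calibration(n);p=(np.atleast_2d(X)@np.array(c["R"]).T+c["t"])@np.array(c["mtx"]).T
    return p[:,:2]/p[:,2:]
def tri(obs):
    f=lambda X:np.concatenate([proj(n,X)[0]-p for n,p in obs])
    r=least_squares(f,[.6,0,.05]);return r.x,r.fun
def mach(p,P):
    c,s=np.cos(p[2]),np.sin(p[2]);P=np.atleast_2d(P)
    return np.c_[p[0]+c*P[:,0]-s*P[:,1],p[1]+s*P[:,0]+c*P[:,1],P[:,2]]
E
python3 - <<'E'
from h import *
# (cam,pixel,x,y,z,moves with drawer)
O=[("top",(207,142),-.09,-.09,.07,1),("top",(196.5,202.5),-.09,.09,.07,1),("top",(213,171.5),-.124,0,.062,1),
("top",(183,100),-.075,-.063,.315,0),("top",(170,149.5),-.075,.063,.315,0),
("side",(240.5,173.2),-.09,.09,.07,1),("side",(306.2,172.7),-.09,-.09,.07,1),("side",(241.2,190.7),-.09,.09,.016,1),("side",(306,191),-.09,-.09,.016,1),("side",(273,182.5),-.124,0,.046,1),
("side",(266,130),-.042,.016,.176,0),("side",(278.3,130),-.042,-.016,.176,0),("side",(248.3,100),-.075,.067,.26,0),("side",(301,100),-.075,-.067,.26,0)]
def f(p):
    r=[]
    for n,px,x,y,z,m in O:
        e=proj(n,mach(p,[x-m*p[3],y,z]))[0]-px
        if px[1]==100 and n=="side": e[1]=0
        r+=list(e)
    return np.array(r)
r=least_squares(f,[.75,.55,1.4,0],loss="soft_l1");print(r.x,np.degrees(r.x[2]));print(np.round(f(r.x).reshape(-1,2),1).tolist())
p=r.x
for n,P in [("tab",[-.108-p[3],0,.046]),("cup",[-.04,0,.027]),("tabout",[-.198,0,.046])]: print(n,mach(p,P))
be,e=tri([("top",(355.7,148.3)),("side",(311.5,206))]);print("brush end",be,e)
m,e=tri([("top",(321,160)),("side",(304.5,227.8))]);print("mug rim",m,e)
# mug handle and canister
def onz(n,px,z):
    return least_squares(lambda q:proj(n,[q[0],q[1],z])[0]-px,[.6,0]).x
print("handle end z.05",onz("top",(291,162),.05),"can top",onz("top",(331.5,199),.11),"tin",onz("top",(265.5,217),.072))
print("bristle?",onz("top",(316.5,167),.05))
s=monitor.get_state();print(Ro.from_rotvec(s["tool_rot"]).as_matrix().round(3))
E
```

```text
[0.60532385 0.28396164 1.26520836 0.00705848] 72.49109925528951
[[-0.9, -2.2], [-1.7, -2.6], [0.2, 0.2], [-0.7, -0.5], [1.5, -0.1], [-1.3, 0.2], [0.4, 1.2], [-1.3, 0.9], [-0.3, 1.3], [-0.4, 4.5], [1.3, -0.7], [0.9, -0.7], [-1.6, 0.0], [-0.7, 0.0]]
tab [[0.57070805 0.1742338  0.046     ]]
cup [[0.59328969 0.24581484 0.027     ]]
tabout [[0.54575477 0.09513494 0.046     ]]
brush end [ 0.51587294 -0.20602415  0.17647599] [-0.00501839 -0.46525051 -0.25800963  0.12779111]
mug rim [ 0.53664845 -0.13301666  0.09224412] [-0.03260531 -0.75145894 -0.46403378  0.22226279]
handle end z.05 [ 0.56135912 -0.05875238] can top [ 0.41540572 -0.13004258] tin [0.40961518 0.04222385]
bristle? [ 0.53378395 -0.12529198]
[[ 0.949  0.314 -0.001]
 [ 0.314 -0.949  0.002]
 [-0.    -0.002 -1.   ]]
```

```bash
cat >> h.py <<'E'
MP=np.array([.6053,.2840,1.2652])
def go(pos,heading=None):
    "cm shift in tool axes and roll to reach world TCP pos, tool-x heading (deg)"
    s=monitor.get_state();M=Ro.from_rotvec(s["tool_rot"]).as_matrix()
    h=np.degrees(np.arctan2(M[1,0],M[0,0]))
    print("at",s["position"].round(4) if hasattr(s["position"],"round") else s["position"],"head",round(h,2),"t",s["time"],"q",np.round(s["joint_positions"],2))
    print("slide cm",np.round(M.T@(np.array(pos)-s["position"])*100,2),"roll" ,None if heading is None else round(np.radians((h-heading+180)%360-180),3))
E
python3 -c "
from h import *
go([.36,-.3,.30]);go([.527,.036,.30],72.5)"
```

```text
at [ 0.2041 -0.6165  0.1921] head 18.33 t 0.1 q [ 1.27  0.32 -0.07  1.45  0.02  1.37 -0.06]
slide cm [ 24.75 -25.17 -10.75] roll None
at [ 0.2041 -0.6165  0.1921] head 18.33 t 0.1 q [ 1.27  0.32 -0.07  1.45  0.02  1.37 -0.06]
slide cm [ 51.17 -51.81 -10.71] roll -0.946
```

>>> move_arm([
  [0,0,-5],
  [0,0,-10.7],
  [3.4,-3.4,-10.7],
  [6.8,-6.9,-10.7],
  [10.2,-10.4,-10.7],
  [13.6,-13.8,-10.7],
  [17,-17.3,-10.7],
  [20.5,-20.7,-10.7],
  [23.9,-24.2,-10.7],
  [27.3,-27.6,-10.7],
  [30.7,-31.1,-10.7],
  [34.1,-34.5,-10.7],
  [37.5,-38,-10.7],
  [41,-41.4,-10.7],
  [44.4,-44.9,-10.7],
  [47.8,-48.4,-10.7],
  [51.2,-51.8,-10.7],
  [51.2,-51.8,-10.7],
  [51.2,-51.8,-10.7],
], roll=[0,0,-0.1,-0.2,-0.3,-0.4,-0.5,-0.6,-0.7,-0.8,-0.9,-0.946,-0.946,-0.946,-0.946,-0.946,-0.946,-0.946,-0.946], gripper=4, squeeze=40)

```text
time: 2.0
position: [0.5273, 0.0369, 0.2994]
tool_rot: [-2.529, -1.862, 0.001]
ft_force: [0.6, -1.0, -0.7]
grip_width: 0.46
grip_force: 0.0
```

```bash
python3 - <<'E'
from h import *
go([.527,.036,.30],252.5)
s=cv2.cvtColor(cams.get_image("side"),cv2.COLOR_RGB2BGR);w=cv2.cvtColor(cams.get_image("wrist"),cv2.COLOR_RGB2BGR)
c=cams.get_calibration("wrist");np.savez("w1.npz",R=c["R"],t=c["t"],mtx=c["mtx"])
cv2.imwrite("pics/w1.png",w);cv2.imwrite("pics/s1.png",s)
C=np.zeros((600,800,3),np.uint8);C[:600,:400]=cv2.resize(s[0:300,170:370],(400,600));C[:300,400:]=cv2.resize(w,(400,300))
C[300:600,400:]=cv2.resize(w[192:384,0:512],(400,300)) if 0 else 0
cv2.imwrite("pics/v1.png",C)
E
```

```text
at [0.5273 0.0369 0.2994] head 72.71 t 2.0 q [ 0.64  0.08 -0.8   1.55  0.05  1.54 -0.46]
slide cm [-0.09 -0.   -0.06] roll -3.138
```

View pics/v1.png

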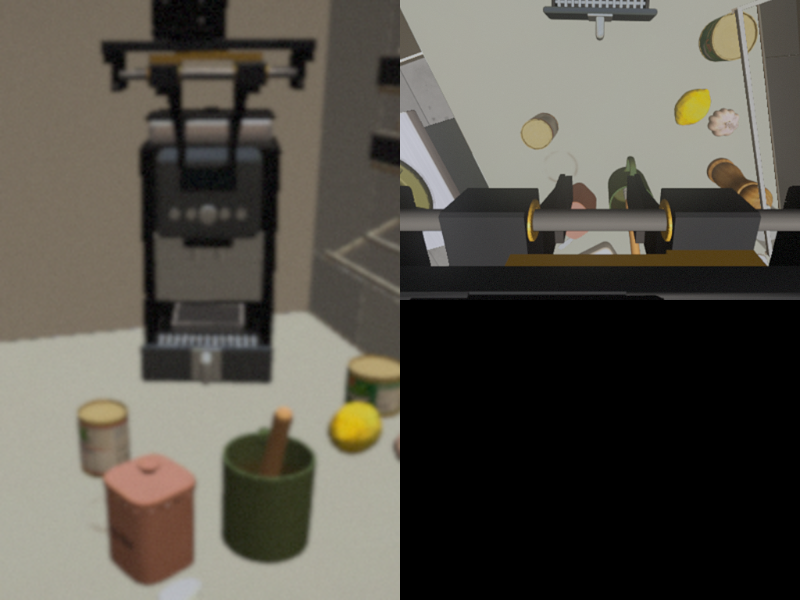

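The view shows the gripper clear of everything. In the wrist image the tab end is at about (256,48) and the plate corners at (184,15)/(329,19). I'll compare these with predictions from the fit.

```bash
python3 - <<'E'
from h import *
z=np.load("w1.npz");c={k:z[k] for k in z}
d=.007
P=[[-.09-d,-.09,.07],[-.09-d,.09,.07],[-.124-d,0,.065],[-.124-d,0,.046],[-.09-d,0,.065]]
q=proj("wrist",mach(MP,P),c);print(q.round(1).tolist())
print("wrist cam pos",-(c["R"].T@c["t"]))
w=cv2.imread("pics/w1.png")[0:70,150:360].copy()
for u,v in q: cv2.circle(w,(int(round(u))-150,int(round(v))),0,(0,0,255),-1)
C=cv2.resize(w,None,fx=3.8,fy=3.8,interpolation=cv2.INTER_NEAREST);C=cv2.convertScaleAbs(C,alpha=1.6)
s=cv2.imread("pics/side0.png")
qs=proj("side",mach(MP,P+[[-.09-d,-.09,.016],[-.09-d,.09,.016]]));qt=proj("top",mach(MP,P))
s=s[150:205,225:325].copy()
for u,v in qs: cv2.circle(s,(int(round(u))-225,int(round(v))-150),0,(0,0,255),-1)
t=cv2.imread("pics/top0.png")[130:215,150:230].copy()
for u,v in qt: cv2.circle(t,(int(round(u))-150,int(round(v))-130),0,(0,0,255),-1)
s=cv2.resize(s,None,fx=4.5,fy=4.5,interpolation=cv2.INTER_NEAREST);t=cv2.resize(t,None,fx=3.8,fy=3.8,interpolation=cv2.INTER_NEAREST)
O=np.zeros((600,800,3),np.uint8);O[:266,:798]=C;O[270:270+s.shape[0],:s.shape[1]]=cv2.convertScaleAbs(s,alpha=1.6);O[270:270+t.shape[0],460:460+t.shape[1]]=cv2.convertScaleAbs(t,alpha=1.6)
cv2.imwrite("pics/v2.png",O)
E
```

```text
[[328.0, 20.0], [180.5, 20.3], [254.3, 51.0], [254.3, 52.7], [254.2, 21.1]]
wrist cam pos [0.55245646 0.1116415  0.49174863]
```

View pics/v2.png

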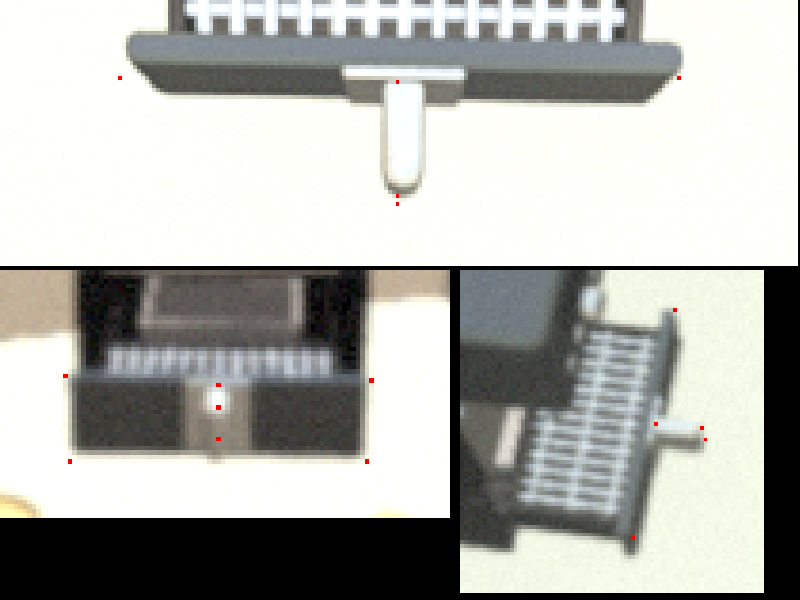

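The overlay is within a few mm. The wrist view shows the plate edge tilted about 1° (corners (185,16.5) and (329,19), tab end (256,50)), so I'll refit with those included.

```bash
python3 - <<'E'
from h import *
z=np.load("w1.npz");c={k:z[k] for k in z}
O=[("wrist",(185,16.8),-.09,.088,.07,1),("wrist",(329,19.2),-.09,-.088,.07,1),("wrist",(256,50),-.124,0,.06,1),("wrist",(256,21.6),-.09,0,.065,1),("wrist",(193.4,24.5),-.09,.09,.018,1),("wrist",(320.5,26.3),-.09,-.09,.018,1),
("top",(207,142),-.09,-.088,.07,1),("top",(196.5,202.5),-.09,.088,.07,1),("top",(213,171.5),-.124,0,.062,1),
("top",(183,100),-.075,-.063,.315,0),("top",(170,149.5),-.075,.063,.315,0),
("side",(240.5,173.2),-.09,.088,.07,1),("side",(306.2,172.7),-.09,-.088,.07,1),("side",(241.2,190.7),-.09,.088,.018,1),("side",(306,191),-.09,-.088,.018,1),
("side",(266,130),-.042,.016,.176,0),("side",(278.3,130),-.042,-.016,.176,0)]
def f(p):
    return np.concatenate([proj(n,mach(p,[x-m*p[3],y,z]),c if n=="wrist" else None)[0]-px for n,px,x,y,z,m in O])
r=least_squares(f,[.6,.28,1.26,.005],loss="soft_l1");p=r.x;print(p,np.degrees(p[2]));print(np.round(f(p).reshape(-1,2),1).tolist())
for n,P in [("tabgrasp",[-.110-p[3],0,.046]),("cup",[-.04,0,.027])]: print(n,mach(p,P))
E
```

```text
[0.60826807 0.28338812 1.25413611 0.00535242] 71.85670619813042
[[-1.4, 0.8], [-1.0, -0.1], [-0.5, -0.2], [-0.2, -2.3], [-2.9, 1.7], [0.5, 1.3], [-1.3, -2.2], [-2.6, -4.1], [-0.5, -0.4], [-0.3, -1.3], [1.2, -1.1], [0.3, -0.2], [0.4, 1.0], [0.2, -0.2], [-0.4, 0.4], [2.2, -0.8], [1.8, -0.7]]
tabgrasp [[0.57234795 0.17377094 0.046     ]]
cup [[0.59581228 0.24537689 0.027     ]]
```

```bash
sed -i 's/^MP=.*/MP=np.array([.6083,.2834,1.2541])/' h.py; python3 -c "
from h import *
for P in ([-.2,0,.3],[-.2,0,.03],[-.120,0,.03]): go(mach(MP,P)[0],71.86)"
```

```text
at [0.5272 0.0342 0.2996] head 72.43 t 2.1 q [ 0.64  0.08 -0.79  1.55  0.05  1.54 -0.46]
slide cm [ 6.21  0.01 -0.05] roll 0.01
at [0.5272 0.0342 0.2996] head 72.43 t 2.1 q [ 0.64  0.08 -0.79  1.55  0.05  1.54 -0.46]
slide cm [ 6.24  0.03 26.95] roll 0.01
at [0.5272 0.0342 0.2996] head 72.43 t 2.1 q [ 0.64  0.08 -0.79  1.55  0.05  1.54 -0.46]
slide cm [14.24  0.11 26.94] roll 0.01
```

>>> move_arm([
  [2,0,4],
  [4,0,8],
  [6.2,0,12],
  [6.2,0,16],
  [6.2,0,20],
  [6.2,0,23],
  [6.2,0,25.5],
  [6.2,0,26.9],
  [6.2,0.1,26.9],
  [7.5,0.1,26.9],
  [9,0.1,26.9],
  [10.5,0.1,26.9],
  [12,0.1,26.9],
  [13,0.1,26.9],
  [13.8,0.1,26.9],
  [14.2,0.1,26.9],
  [14.2,0.1,26.9],
  [14.2,0.1,26.9],
], roll=[0.01,0.01,0.01,0.01,0.01,0.01,0.01,0.01,0.01,0.01,0.01,0.01,0.01,0.01,0.01,0.01,0.01,0.01])

```text
time: 3.9
position: [0.571, 0.1701, 0.0308]
tool_rot: [2.543, 1.845, -0.001]
ft_force: [0.6, 0.5, 0.7]
grip_width: 0.461
grip_force: 0.0
```

>>> move_arm([
  [0,0,0],
  [0,0,0],
  [0,0,0],
  [0,0,0],
  [0,0,0],
  [0,0,0],
], roll=[0,0,0,0,0,0], gripper=0, squeeze=40)

```text
time: 4.5
position: [0.5698, 0.1709, 0.0309]
tool_rot: [-2.541, -1.845, 0.004]
ft_force: [-4.3, -0.3, 3.5]
grip_width: 0.153
grip_force: 40.0
```

>>> move_arm([
  [-0.7,0,0],
  [-1.7,0,0],
  [-2.7,0,0],
  [-3.7,0,0],
  [-4.7,0,0],
  [-5.7,0,0],
  [-6.7,0,0],
  [-7.4,0,0],
  [-7.9,0,0],
  [-8.1,0,0],
  [-8.1,0,0],
  [-8.1,0,0],
], roll=[0,0,0,0,0,0,0,0,0,0,0,0])

```text
time: 5.7
position: [0.544, 0.0939, 0.0309]
tool_rot: [-2.541, -1.845, 0.004]
ft_force: [-6.5, 2.2, 4.3]
grip_width: 0.153
grip_force: 40.0
```

>>> move_arm([
  [-0.2,0,0],
  [-0.4,0,0],
  [-0.6,0,0],
  [-0.8,0,0],
  [-0.8,0,0],
], roll=[0,0,0,0,0])

```text
time: 6.2
position: [0.5426, 0.0896, 0.0309]
tool_rot: [-2.537, -1.845, -0.004]
ft_force: [-2.0, 8.5, -0.7]
grip_width: 0.15
grip_force: 40.0
```

>>> move_arm([
  [-0.2,0,0],
  [-0.4,0,0],
  [-0.4,0,0],
], roll=[0,0,0])

```text
time: 6.5
position: [0.5427, 0.0897, 0.031]
tool_rot: [-2.534, -1.846, -0.014]
ft_force: [2.2, 16.0, -7.1]
grip_width: 0.148
grip_force: 40.0
```

>>> move_arm([
  [0.8,0,0],
  [0.8,0,0],
  [0.8,0,0],
  [0.8,0,0],
  [0.8,0,0],
  [0.8,0,0],
], roll=[0,0,0,0,0,0], gripper=4)

```text
time: 7.1
position: [0.545, 0.0893, 0.0311]
tool_rot: [2.543, 1.844, 0.0]
ft_force: [-0.1, 1.3, -0.7]
grip_width: 0.454
grip_force: 0.0
```

>>> move_arm([
  [-1.5,0,0],
  [-3.5,0,0],
  [-5.5,0,0],
  [-6,0,-3],
  [-6,0,-7.5],
  [-6,0,-12],
  [-6,0,-16.5],
  [-6,0,-21],
  [-6,0,-25],
  [-6,0,-25],
], roll=[0,0,0,0,0,0,0,0,0,0])

```text
time: 8.1
position: [0.5293, 0.0334, 0.287]
tool_rot: [2.537, 1.841, 0.012]
ft_force: [0.8, -0.2, -0.4]
grip_width: 0.458
grip_force: 0.0
```

```bash
python3 -c "
from h import *
go([.498,-.263,.28],73)"
```

```text
at [0.5293 0.0334 0.287 ] head 71.94 t 8.1 q [ 0.68  0.07 -0.83  1.58  0.06  1.5  -0.47]
slide cm [-29.15   6.21   0.71] roll -0.018
```

>>> move_arm([
  [-4,0.9,0],
  [-8,1.7,0],
  [-12,2.6,0],
  [-16,3.4,0],
  [-20,4.3,0],
  [-24,5.1,0],
  [-27,5.8,0],
  [-29.2,6.2,0],
  [-29.2,6.2,0],
  [-29.2,6.2,0],
], roll=[-0.018,-0.018,-0.018,-0.018,-0.018,-0.018,-0.018,-0.018,-0.018,-0.018], gripper=5)

```text
time: 9.1
position: [0.4945, -0.2635, 0.2803]
tool_rot: [-2.525, -1.867, -0.0]
ft_force: [-0.4, 1.0, -0.5]
grip_width: 0.574
grip_force: 0.0
```

```bash
python3 - <<'E'
from h import *
go([.498,-.263,.28],73)
w=cv2.cvtColor(cams.get_image("wrist"),cv2.COLOR_RGB2BGR);c=cams.get_calibration("wrist");np.savez("w2.npz",R=c["R"],t=c["t"],mtx=c["mtx"])
cv2.imwrite("pics/w2.png",w)
E=np.array([.516,-.206,.1765]);u=np.array([-.292,-.956,0])*np.sin(np.radians(32))+[0,0,np.cos(np.radians(32))]
print(proj("wrist",[E,E-.03*u,E-.06*u,E-.2*u,[.537,-.133,.096]],c).round(1).tolist())
w=cv2.resize(w,(800,600),interpolation=cv2.INTER_CUBIC)
cv2.imwrite("pics/v3.png",w)
E
```

```text
at [ 0.4945 -0.2635  0.2803] head 72.96 t 9.1 q [ 0.97  0.14 -0.59  1.52  0.08  1.51  0.09]
slide cm [0.15 0.32 0.03] roll -0.001
[[258.7, 115.8], [258.5, 97.6], [258.3, 81.7], [257.8, 26.8], [257.1, 40.5]]
```

View pics/v3.png

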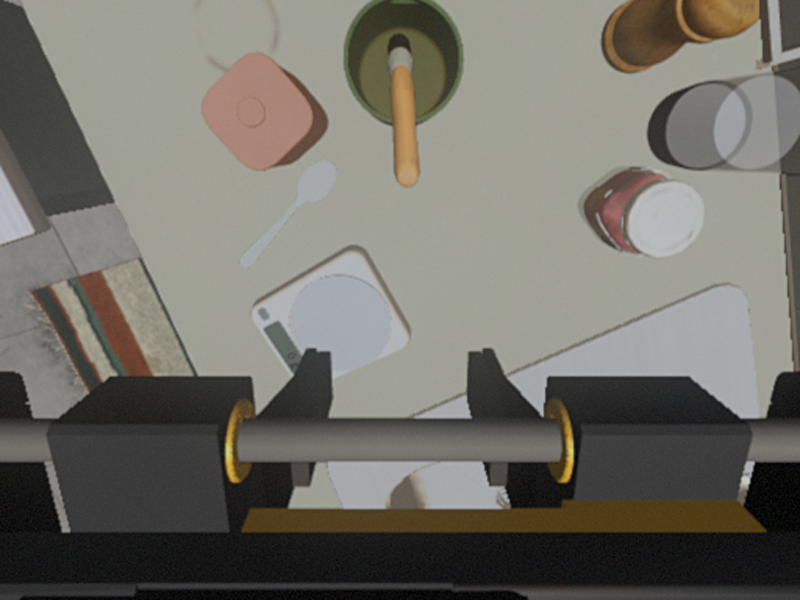

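The wrist view shows the brush end at about (260.5,112), the bristle tip near (254.7,25.6) and the mug rim centre at (258.6,39.7). I'll triangulate the brush axis with all views.

```bash
python3 - <<'E'
from h import *
z=np.load("w2.npz");c={k:z[k] for k in z}
P=lambda n,X:proj(n,X,c if n=="wrist" else None)[0]
# unknown E(3), heading, lean; tip on mug; handle end + tip pixels, ferrule/handle line
def f(p):
    E=p[:3];d=np.array([np.cos(p[3])*np.sin(p[4]),np.sin(p[3])*np.sin(p[4]),np.cos(p[4])])
    return np.concatenate([P("wrist",E)-(260.5,112.5),P("top",E)-(355.7,148.3),P("side",E)-(311.5,206),P("wrist",E-.197*d)-(254.7,25.6),
      [(P("wrist",E-.1*d)-(257.4,57))[0]], (P("side",E-.09*d)-(305.3,237))[:1], [30*(p[4]-np.radians(32)), 1000*(E[2]-.2*d[2]-.010)*.5]])
r=least_squares(f,[.516,-.206,.176,np.radians(255),np.radians(32)],loss="soft_l1");p=r.x
print(p[:3],np.degrees(p[3:]),r.fun.round(1))
E=p[:3];d=np.array([np.cos(p[3])*np.sin(p[4]),np.sin(p[3])*np.sin(p[4]),np.cos(p[4])])
G=E-.027*d;print("tip",E-.2*d,"grasp",G)
h=np.degrees(p[3])%360-180
go([G[0],G[1],.28],h);go([G[0],G[1],G[2]-.019],h)
print("mug rim",least_squares(lambda q:np.concatenate([P("wrist",q)-(258.6,39.7),P("top",q)-(321,160),P("side",q)-(304.5,227.8)]),[.53,-.13,.09]).x)
E
```

```text
[ 0.51790775 -0.2040955   0.17630529] [255.86953166  32.20600709] [-0.4  0.7 -1.  -1.   0.5 -0.5  0.1 -0.3 -0.5  0.3  0.1 -1.5]
tip [ 0.54393038 -0.10072776  0.00707783] grasp [ 0.52142081 -0.19014086  0.15345959]
at [ 0.4949 -0.2625  0.2807] head 73.07 t 9.15 q [ 0.97  0.14 -0.59  1.52  0.08  1.51  0.09]
slide cm [7.69 0.43 0.07] roll -0.049
at [ 0.4949 -0.2625  0.2807] head 73.07 t 9.15 q [ 0.97  0.14 -0.59  1.52  0.08  1.51  0.09]
slide cm [ 7.68  0.44 14.63] roll -0.049
mug rim [ 0.53841458 -0.13202831  0.0913096 ]
```

>>> move_arm([
  [3,0.2,0],
  [6,0.4,0],
  [7.7,0.44,1],
  [7.7,0.44,4],
  [7.7,0.44,7],
  [7.7,0.44,10],
  [7.7,0.44,12.5],
  [7.7,0.44,14],
  [7.7,0.44,14.6],
  [7.7,0.44,14.6],
  [7.7,0.44,14.6],
], roll=[-0.02,-0.049,-0.049,-0.049,-0.049,-0.049,-0.049,-0.049,-0.049,-0.049,-0.049])

```text
time: 10.25
position: [0.5224, -0.1915, 0.1363]
tool_rot: [2.477, 1.929, 0.002]
ft_force: [-0.1, -0.2, 0.2]
grip_width: 0.579
grip_force: 0.0
```

>>> move_arm([
  [0,0,0],
  [0,0,0],
  [0,0,0],
  [0,0,0],
  [0,0,0],
  [0,0,0],
  [0,0,0],
], roll=[0,0,0,0,0,0,0], gripper=0, squeeze=45)

```text
time: 10.95
position: [0.5214, -0.1917, 0.1351]
tool_rot: [2.479, 1.93, -0.0]
ft_force: [-0.1, 0.5, 0.1]
grip_width: 0.148
grip_force: 45.0
```

>>> move_arm([
  [-0.15,0,-1],
  [-0.3,0,-2.5],
  [-0.4,0,-5],
  [-0.4,0,-8],
  [-0.4,0,-11],
  [-0.4,0,-14],
  [-0.4,0,-16],
  [-0.4,0,-16],
  [-0.4,0,-16],
], roll=[0,0,0,0,0,0,0,0,0])

```text
time: 11.85
position: [0.5205, -0.1956, 0.2956]
tool_rot: [2.478, 1.929, 0.0]
ft_force: [0.2, 0.1, -1.3]
grip_width: 0.146
grip_force: 45.0
```

```bash
python3 - <<'E'
from h import *
I={};C={}
for n in("wrist","side","top"):
    I[n]=cv2.cvtColor(cams.get_image(n),cv2.COLOR_RGB2BGR);C[n]=cams.get_calibration(n);cv2.imwrite(f"pics/{n}3.png",I[n])
c=C["wrist"];np.savez("w3.npz",R=c["R"],t=c["t"],mtx=c["mtx"])
s=monitor.get_state();M=Ro.from_rotvec(s["tool_rot"]).as_matrix();print(s["position"],M.round(3).tolist(),s["grip_width"])
G=s["position"]-.019*M[:,2];a=np.radians(32.2);d=-M[:,0]*np.sin(a)-M[:,2]*np.cos(a);np.savez("g3.npz",G=G,M=M)
tip=G-.173*d
O=np.zeros((600,800,3),np.uint8)
for n,w,h,k,ox,oy in(("wrist",130,140,4,0,0),("side",130,74,2,525,0),("side",90,146,3,525,155)):
    p=proj(n,[tip,G],C[n]);print(n,p.round(1).tolist())
    cx,cy=p.mean(0)if n=="side" else p[0]
    x0=int(np.clip(cx-w/2,0,512-w));y0=int(np.clip(cy-h/2,0,384-h));k_=k
    cr=cv2.resize(I[n][y0:y0+h,x0:x0+w],None,fx=k,fy=k,interpolation=cv2.INTER_CUBIC);cr=cv2.convertScaleAbs(cr,alpha=1.4)
    for g in range(0,w,20): cv2.putText(cr,str(x0+g),(g*k,10),0,.33,(0,0,255),1)
    for g in range(0,h,20): cv2.putText(cr,str(y0+g),(0,g*k+4),0,.33,(0,0,255),1)
    H,W=min(600-oy,cr.shape[0]),min(800-ox,cr.shape[1]);O[oy:oy+H,ox:ox+W]=cr[:H,:W]
cv2.imwrite("pics/v4.png",O)
E
```

```text
[ 0.51967553 -0.19536061  0.29376888] [[0.246, 0.969, -0.002], [0.969, -0.246, 0.001], [0.0, -0.002, -1.0]] 0.14927684860545917
wrist [[254.2, 80.2], [253.9, 230.4]]
side [[303.1, 185.2], [316.0, 117.3]]
side [[303.1, 185.2], [316.0, 117.3]]
```

View pics/v4.png

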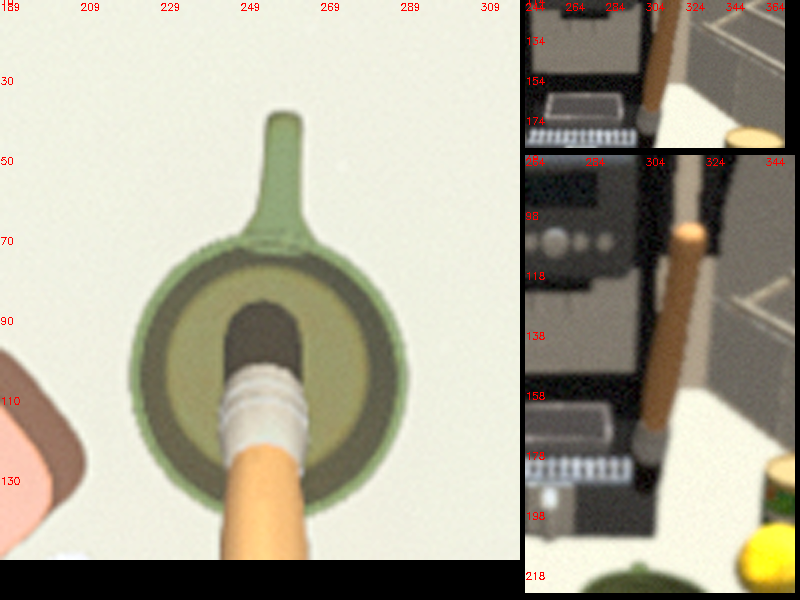

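The wrist view shows the bristle end at (254.7,86), with the brush straight in the grip. The side view shows the tip at (304.7,189.5) and the handle end at (319,103). I'll fit the brush pose in the tool frame.

```bash
python3 - <<'E'
from h import *
z=np.load("w3.npz");c={k:z[k] for k in z};g=np.load("g3.npz");G,M=g["G"],g["M"]
P=lambda n,X:proj(n,X,c if n=="wrist" else None)[0]
def pts(p):
    d=M@np.array([-np.sin(p[1]),np.sin(p[2]),-np.cos(p[1])]);d/=np.linalg.norm(d)
    A=G+M[:,1]*p[3]
    return A-p[0]*d,A+(.2-p[0])*d,d
def f(p):
    t,e,d=pts(p)
    return np.concatenate([P("wrist",t)-(254.7,86),(P("wrist",t+.066*d)-(255,122))[:1],P("side",t)-(304.7,189.5),P("side",e)-(319,103),[p[3]*300]])
r=least_squares(f,[.173,.56,0,0]);p=r.x;t,e,d=pts(p)
print(p[0],np.degrees(p[1:3]),p[3],r.fun.round(1));print("tip rel TCP in tool axes cm",(M.T@(t-(G+.019*M[:,2]))*100).round(2),"tip",t)
E
```

```text
0.17460718977152787 [29.75013926 -0.05591457] 0.0006885229502379706 [ 0.4  0.3  0.1 -0.8 -0.5 -0.1  0.4  0.2]
tip rel TCP in tool axes cm [ 8.66  0.09 13.26] tip [ 0.54150119 -0.1114777   0.16119389]
```

```bash
python3 -c "
from h import *
for P in ([-.2866,.001,.2426],[-.1286,.001,.2426]): go(mach(MP,P)[0],71.86)"
```

```text
at [ 0.5197 -0.1954  0.2938] head 75.79 t 12.0 q [ 0.9   0.13 -0.65  1.5   0.08  1.53  0.  ]
slide cm [20.   -5.22  5.13] roll 0.069
at [ 0.5197 -0.1954  0.2938] head 75.79 t 12.0 q [ 0.9   0.13 -0.65  1.5   0.08  1.53  0.  ]
slide cm [35.76 -4.13  5.13] roll 0.069
```

>>> move_arm([
  [3,-0.8,0],
  [6.5,-1.7,0],
  [10,-2.6,1],
  [13.5,-3.5,2.5],
  [16.5,-4.3,4],
  [18.5,-4.9,5],
  [20,-5.2,5.1],
  [20,-5.2,5.1],
  [20,-5.2,5.1],
], roll=[0.01,0.02,0.03,0.04,0.06,0.069,0.069,0.069,0.069])

```text
time: 12.9
position: [0.5188, 0.0105, 0.2435]
tool_rot: [-2.544, -1.843, 0.002]
ft_force: [0.5, -0.2, 0.2]
grip_width: 0.147
grip_force: 45.0
```

```bash
python3 -c "
from h import *
for P in ([-.1286,.001,.2426],[-.1286,.001,.1646]): go(mach(MP,P)[0],71.86)"
```

```text
at [0.5188 0.0105 0.2435] head 71.85 t 12.9 q [ 0.7   0.07 -0.8   1.67  0.05  1.43 -0.42]
slide cm [15.86 -0.1   0.08] roll -0.0
at [0.5188 0.0105 0.2435] head 71.85 t 12.9 q [ 0.7   0.07 -0.8   1.67  0.05  1.43 -0.42]
slide cm [15.87 -0.09  7.88] roll -0.0
```

Move in under the head, slowly at the end, and stop about 2 cm above the floor to look.

>>> move_arm([
  [2.5,0,0],
  [5,0,0],
  [7.5,0,0.1],
  [10,0,0.1],
  [12,-0.1,0.1],
  [13.5,-0.1,0.1],
  [14.8,-0.1,0.1],
  [15.6,-0.1,0.1],
  [15.8,-0.1,0.1],
  [15.8,-0.1,1.5],
  [15.8,-0.1,3],
  [15.8,-0.1,4.5],
  [15.8,-0.1,6],
  [15.8,-0.1,6],
  [15.8,-0.1,6],
], roll=[0,0,0,0,0,0,0,0,0,0,0,0,0,0,0])

```text
time: 14.4
position: [0.5672, 0.1614, 0.1835]
tool_rot: [-2.544, -1.843, 0.001]
ft_force: [0.2, -0.7, -0.6]
grip_width: 0.147
grip_force: 45.0
```

```bash
python3 - <<'E'
from h import *
I={};C={}
for n in("wrist","side","top"):
    I[n]=cv2.cvtColor(cams.get_image(n),cv2.COLOR_RGB2BGR);C[n]=cams.get_calibration(n);cv2.imwrite(f"pics/{n}4.png",I[n])
s=monitor.get_state();M=Ro.from_rotvec(s["tool_rot"]).as_matrix();print(s["position"],s["ft_force"],s["grip_width"],s["time"])
tip=s["position"]+M@[.0866,.0009,.1326];cup=mach(MP,[[-.04,0,.027],[-.083,.048,.069],[-.083,-.048,.069],[-.075,0,.21]])
O=np.zeros((600,800,3),np.uint8)
for n,w,h,k,ox,oy in(("wrist",130,100,4,0,0),("side",65,95,4,525,0),("top",130,66,3,0,402),("side",130,110,2,525,382)):
    p=proj(n,np.vstack([tip,cup]),C[n]);print(n,p.round(1).tolist())
    cx,cy=p[1]
    x0=int(np.clip(cx-w/2,0,512-w));y0=int(np.clip(cy-h/2,0,384-h))
    im=I[n].copy()
    cr=cv2.resize(im[y0:y0+h,x0:x0+w],None,fx=k,fy=k,interpolation=cv2.INTER_CUBIC);cr=cv2.convertScaleAbs(cr,alpha=1.6,beta=20)
    for (a,b),col in zip(p,[(0,0,255),(255,0,255),(0,255,0),(0,255,0),(0,255,255)]): cv2.circle(cr,(int((a-x0)*k),int((b-y0)*k)),2,col,-1)
    for g_ in range(0,w,20): cv2.putText(cr,str(x0+g_),(g_*k,10),0,.33,(0,0,255),1)
    for g_ in range(0,h,20): cv2.putText(cr,str(y0+g_),(0,g_*k+4),0,.33,(0,0,255),1)
    H,W=min(600-oy,cr.shape[0]),min(800-ox,cr.shape[1]);O[oy:oy+H,ox:ox+W]=cr[:H,:W]
cv2.imwrite("pics/v5.png",O)
E
```

```text
[0.56791751 0.16189765 0.18482502] [ 0.36172727 -0.27423789 -0.78856453] 0.14484693144579577 14.55
wrist [[255.9, 86.1], [255.4, 85.2], [206.6, 130.4], [304.2, 130.3], [255.6, 146.2]]
side [[273.9, 172.0], [273.7, 180.0], [255.9, 171.8], [291.3, 172.2], [274.1, 119.7]]
top [[181.7, 168.3], [182.7, 172.0], [192.2, 184.1], [198.8, 152.2], [184.6, 144.4]]
side [[273.9, 172.0], [273.7, 180.0], [255.9, 171.8], [291.3, 172.2], [274.1, 119.7]]
```

View pics/v5.png

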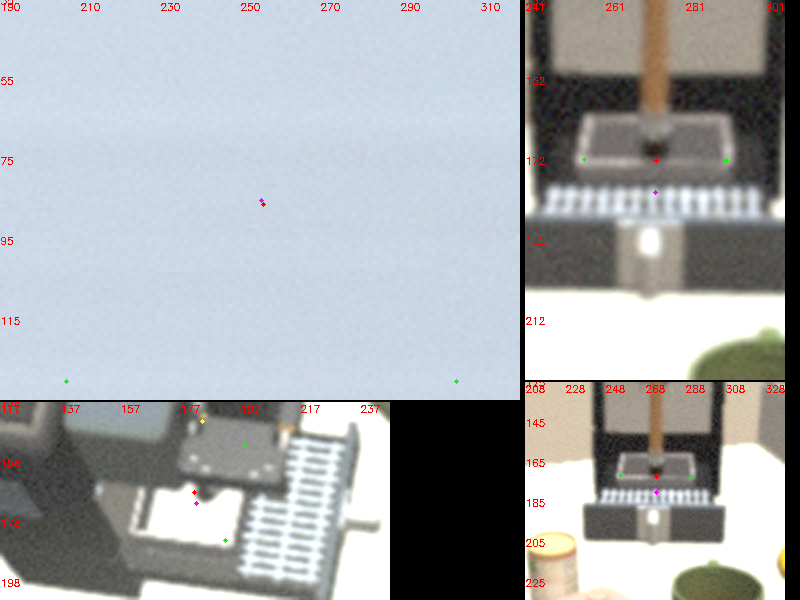

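Side view: the brush is centred laterally in the cup, whose rim spans x 255–292, and the tip is just at the front-rim line. Top view: the cup cavity corners are at about (163.7,185) and (195.3,186), and the back rim in the side view is at y≈160.5. I'll check the cup's depth position against these.

```bash
python3 - <<'E'
from h import *
P=[[.003,.048,.069],[-.083,.048,.069],[-.083,-.048,.069],[.003,-.048,.069]]
print("top",proj("top",mach(MP,P)).round(1).tolist());print("side",proj("side",mach(MP,P)).round(1).tolist())
O=[("top",(163.7,185),0),("top",(195.3,186.5),1),("side",(255.5,171.8),1),("side",(291.5,172.2),2),("side",(257.5,161),0),("side",(292.5,161),3)]
f=lambda q:np.concatenate([proj(n,mach([q[0],q[1],1.2541],P[i]))[0]-p for n,p,i in O])
r=least_squares(f,MP[:2]);print(r.x,r.fun.reshape(-1,2).round(1).tolist())
# drawer plate/tab prediction in top4/side4
print("tab end, plate corners out: top",proj("top",mach(MP,[[-.214,0,.062],[-.18,-.088,.07],[-.18,.088,.07]])).round(1).tolist())
t=cv2.imread("pics/top4.png")[120:215,150:260];cv2.imwrite("pics/v6.png",cv2.convertScaleAbs(cv2.resize(t,None,fx=6,fy=6,interpolation=cv2.INTER_CUBIC),alpha=1.6,beta=20))
g=cv2.cvtColor(t,cv2.COLOR_BGR2GRAY)
for y in (172,175,178,181): print(y,[int(v) for v in g[y-120,0:60]])
E
```

```text
top [[161.1, 180.1], [192.2, 184.1], [198.8, 152.2], [168.5, 148.4]]
side [[257.7, 160.9], [255.9, 171.8], [291.3, 172.2], [290.5, 161.2]]
[0.603955   0.27711409] [[-0.1, -3.8], [-0.5, -1.3], [-0.6, 1.0], [-0.9, 1.0], [-0.7, 0.8], [-2.7, 1.1]]
tab end, plate corners out: top [[243.0, 175.0], [235.6, 143.5], [225.2, 202.5]]
172 [60, 67, 73, 72, 74, 70, 72, 73, 72, 73, 70, 90, 126, 130, 88, 59, 69, 102, 138, 164, 169, 170, 170, 168, 168, 167, 169, 167, 169, 169, 170, 168, 167, 160, 155, 151, 156, 166, 170, 172, 168, 172, 172, 170, 167, 166, 145, 100, 72, 66, 75, 96, 121, 143, 143, 133, 134, 138, 145, 145]
175 [42, 48, 64, 71, 72, 72, 75, 76, 73, 74, 83, 109, 116, 95, 67, 59, 87, 129, 159, 167, 168, 168, 170, 167, 170, 170, 168, 168, 169, 170, 170, 167, 170, 169, 171, 170, 172, 172, 172, 173, 170, 170, 171, 168, 159, 150, 126, 86, 64, 75, 107, 133, 151, 157, 152, 140, 138, 134, 136, 127]
178 [36, 37, 40, 52, 63, 72, 74, 73, 73, 76, 96, 119, 113, 74, 60, 78, 119, 156, 168, 169, 168, 168, 171, 171, 169, 171, 168, 170, 169, 170, 171, 171, 170, 170, 170, 172, 171, 171, 170, 173, 172, 172, 170, 167, 162, 137, 88, 66, 76, 107, 129, 145, 152, 148, 134, 121, 115, 109, 104, 106]
181 [36, 38, 38, 41, 41, 56, 69, 72, 74, 75, 100, 114, 119, 132, 137, 138, 147, 155, 157, 160, 162, 169, 171, 170, 167, 168, 167, 167, 168, 169, 169, 169, 172, 171, 171, 171, 170, 170, 171, 170, 169, 170, 169, 159, 136, 102, 74, 76, 95, 109, 117, 135, 138, 116, 103, 100, 93, 92, 95, 100]
```

The rim profile agrees with the predicted cup position, so I'll descend to near contact.

>>> move_arm([
  [0,0,0.7],
  [0,0,1.3],
  [0,0,1.7],
  [0,0,2.0],
  [0,0,2.0],
  [0,0,2.0],
], roll=[0,0,0,0,0,0])

```text
time: 15.15
position: [0.5674, 0.1617, 0.164]
tool_rot: [2.544, 1.843, 0.0]
ft_force: [-0.4, 0.2, -0.8]
grip_width: 0.149
grip_force: 45.0
```

>>> move_arm([
  [0,0,0.1],
  [0,0,0.2],
  [0,0,0.2],
], roll=[0,0,0])

```text
time: 15.45
position: [0.5674, 0.1616, 0.1619]
tool_rot: [2.544, 1.843, -0.0]
ft_force: [0.3, -0.8, -0.4]
grip_width: 0.149
grip_force: 45.0
```

>>> move_arm([
  [0,0,0.1],
  [0,0,0.2],
  [0,0,0.2],
], roll=[0,0,0])

```text
time: 15.75
position: [0.5673, 0.1616, 0.1598]
tool_rot: [-2.544, -1.843, 0.001]
ft_force: [0.8, -0.5, -0.2]
grip_width: 0.151
grip_force: 45.0
```

>>> move_arm([
  [0,0,0.1],
  [0,0,0.1],
], roll=[0,0])

```text
time: 15.95
position: [0.5674, 0.1615, 0.1589]
tool_rot: [2.544, 1.843, -0.0]
ft_force: [0.3, -0.3, 0.5]
grip_width: 0.149
grip_force: 45.0
```

>>> move_arm([
  [0,0,0.1],
  [0,0,0.15],
  [0,0,0.15],
  [0,0,0.15],
], roll=[0,0,0,0])

```text
time: 16.35
position: [0.5675, 0.1615, 0.1576]
tool_rot: [2.544, 1.843, 0.0]
ft_force: [0.4, -0.6, 0.4]
grip_width: 0.147
grip_force: 45.0
```

```bash
python3 -c "
from h import *
for i in range(2):
    cams.get_image('side');s=monitor.get_state();print(s['time'],s['position'],s['ft_force'])"
```

```text
16.4 [0.56748685 0.16156252 0.15762114] [-0.64183214 -0.87590233  0.88823981]
16.45 [0.56747148 0.16154632 0.15759787] [-0.52725573 -0.83647293  1.06773993]
```

>>> move_arm([
  [0,0,0.1],
  [0,0,0.15],
  [0,0,0.15],
  [0,0,0.15],
  [0,0,0.15],
], roll=[0,0,0,0,0])

```text
time: 16.95
position: [0.5675, 0.1616, 0.1561]
tool_rot: [2.544, 1.843, 0.0]
ft_force: [-0.7, -0.9, 2.4]
grip_width: 0.151
grip_force: 45.0
```

>>> move_arm([
  [0,0,0],
  [0,0,0],
  [0,0,0],
  [0,0,0],
  [0,0,0],
  [0,0,0],
  [0,0,0],
], roll=[0,0,0,0,0,0,0])

```text
time: 17.65
position: [0.5674, 0.1616, 0.156]
tool_rot: [2.544, 1.843, -0.0]
ft_force: [-0.1, -0.7, 1.5]
grip_width: 0.151
grip_force: 45.0
```

>>> move_arm([
  [0,0,0],
  [0,0,0],
  [0,0,0],
  [0,0,-1],
  [0,0,-3],
  [0,0,-5.5],
  [0,0,-8],
  [-0.3,0,-8.4],
  [-2,0,-8.4],
  [-5,0,-8.4],
  [-8,0,-8.4],
  [-11.5,0,-8.6],
  [-15,0,-10],
  [-17,0,-12],
  [-18,0,-13.5],
  [-18,0,-13.5],
  [-18,0,-13.5],
], roll=[0,0,0,0,0,0,0,0,0,0,0,0,0,0,0,0,0])

```text
time: 19.35
position: [0.5115, -0.0079, 0.2907]
tool_rot: [-2.542, -1.845, -0.001]
ft_force: [0.6, 0.5, -0.7]
grip_width: 0.148
grip_force: 45.0
```

```bash
python3 - <<'E'
from h import *
w=cv2.cvtColor(cams.get_image("wrist"),cv2.COLOR_RGB2BGR);s_=cv2.cvtColor(cams.get_image("side"),cv2.COLOR_RGB2BGR)
c=cams.get_calibration("wrist");np.savez("w5.npz",R=c["R"],t=c["t"],mtx=c["mtx"]);cv2.imwrite("pics/w5.png",w)
s=monitor.get_state();M=Ro.from_rotvec(s["tool_rot"]).as_matrix();print(s["position"],s["time"])
print(proj("wrist",s["position"]+M@[.0866,.0009,.1326],c))
# dark-bristle tip row near column 255
g=cv2.cvtColor(w,cv2.COLOR_BGR2GRAY);print([int(v) for v in g[60:130,250:260].mean(1)])
# target
go([.5214,-.1917,.2956],75.9);go([.5205,-.1956,.1351],75.9)
E
```

```text
[ 0.51105107 -0.00753987  0.28996699] 19.45
[[255.60768466  86.44301074]]
[160, 160, 160, 161, 161, 160, 160, 159, 159, 159, 159, 159, 160, 160, 160, 160, 159, 157, 155, 154, 149, 135, 144, 166, 170, 145, 90, 64, 63, 65, 65, 65, 66, 66, 67, 67, 67, 67, 67, 65, 68, 103, 137, 146, 145, 151, 155, 149, 147, 152, 157, 154, 152, 153, 154, 157, 158, 159, 159, 161, 161, 154, 145, 143, 144, 145, 146, 147, 148, 147]
at [ 0.5111 -0.0075  0.29  ] head 72.0 t 19.45 q [ 0.76  0.03 -0.8   1.61  0.02  1.52 -0.36]
slide cm [-17.2    6.67  -0.58] roll -0.068
at [ 0.5111 -0.0075  0.29  ] head 72.0 t 19.45 q [ 0.76  0.03 -0.8   1.61  0.02  1.52 -0.36]
slide cm [-17.6    6.73  15.47] roll -0.068
```

```bash
python3 - <<'E'
from h import *
z=np.load("w3.npz");c={k:z[k] for k in z}
q=least_squares(lambda q:proj("wrist",[q[0],q[1],.096],c)[0]-(256.5,103.4),[.53,-.13]).x;print("mug axis from w3",q,proj("wrist",[.5384,-.132,.096],c))
E
```

```text
mug axis from w3 [ 0.53847851 -0.1300244 ] [[256.83369803 105.04249981]]
```

>>> move_arm([
  [-3.5,1.3,-0.6],
  [-7,2.7,-0.6],
  [-10.5,4,-0.6],
  [-14,5.3,-0.6],
  [-16.5,6.3,-0.6],
  [-17.6,6.7,-0.6],
  [-17.6,6.7,-0.6],
  [-17.6,6.7,-0.6],
], roll=[-0.02,-0.03,-0.05,-0.068,-0.068,-0.068,-0.068,-0.068])

```text
time: 20.25
position: [0.5206, -0.1949, 0.2967]
tool_rot: [-2.476, -1.931, -0.001]
ft_force: [-0.2, 1.3, -1.3]
grip_width: 0.146
grip_force: 45.0
```

```bash
python3 -c "
from h import *
go([.5205,-.1956,.185],75.9);go([.5216,-.1915,.1425],75.9)"
```

```text
at [ 0.5206 -0.1949  0.2967] head 75.91 t 20.25 q [ 0.91  0.13 -0.66  1.5   0.08  1.54  0.  ]
slide cm [-0.09  0.02 11.17] roll 0.0
at [ 0.5206 -0.1949  0.2967] head 75.91 t 20.25 q [ 0.91  0.13 -0.66  1.5   0.08  1.54  0.  ]
slide cm [ 0.33  0.03 15.42] roll 0.0
```

>>> move_arm([
  [0,0,2.5],
  [0,0,5],
  [0,0,7.5],
  [0,0,9.5],
  [0,0,11.2],
  [0.1,0,12.5],
  [0.2,0,13.7],
  [0.3,0,14.7],
  [0.3,0,15.3],
  [0.3,0,15.3],
  [0.3,0,15.3],
], roll=[0,0,0,0,0,0,0,0,0,0,0])

```text
time: 21.35
position: [0.5212, -0.1947, 0.1444]
tool_rot: [2.48, 1.928, 0.001]
ft_force: [0.6, -1.0, -0.8]
grip_width: 0.146
grip_force: 45.0
```

>>> move_arm([
  [0.1,0,0.1],
  [0.2,0,0.2],
  [0.2,0,0.3],
  [0.2,0,0.3],
], roll=[0,0,0,0])

```text
time: 21.75
position: [0.5214, -0.1927, 0.141]
tool_rot: [2.48, 1.928, -0.0]
ft_force: [0.2, 0.4, 0.5]
grip_width: 0.149
grip_force: 45.0
```

>>> move_arm([
  [0,0,0],
  [0,0,0],
  [0,0,0],
  [0,0,0],
  [0,0,0],
  [0,0,0],
  [0,0,0],
], roll=[0,0,0,0,0,0,0], gripper=4)

```text
time: 22.45
position: [0.5213, -0.1927, 0.1411]
tool_rot: [2.48, 1.928, -0.0]
ft_force: [0.1, -0.1, 0.3]
grip_width: 0.459
grip_force: 0.0
```

>>> move_arm([
  [0,0,-1],
  [0,0,-3],
  [0,0,-6],
  [0,0,-10],
  [0,0,-14],
  [-2,0,-15],
  [-5,0,-15],
  [-7,0,-15],
  [-7,0,-15],
  [-7,0,-15],
], roll=[0,0,0,0,0,0,0,0,0,0])

```text
time: 23.45
position: [0.5042, -0.2601, 0.2915]
tool_rot: [-2.48, -1.928, -0.001]
ft_force: [0.1, 0.7, 0.4]
grip_width: 0.459
grip_force: 0.0
```

```bash
python3 - <<'E'
from h import *
I={n:cv2.cvtColor(cams.get_image(n),cv2.COLOR_RGB2BGR) for n in("wrist","side","top")}
C=np.zeros((600,800,3),np.uint8);C[:375,:500]=cv2.resize(I["wrist"],(500,375));C[:300,500:]=cv2.resize(I["side"][190:290,235:335],(300,300));C[300:,500:]=cv2.resize(I["top"][130:230,270:370],(300,300))
cv2.imwrite("pics/v7.png",C);print(monitor.get_state()["position"])
# compare side mug outlines with start
print("mug diff side",cv2.absdiff(I["side"][240:290,270:335],cv2.imread("pics/side0.png")[240:290,270:335]).mean(), "canister top",cv2.absdiff(I["top"][180:225,310:350],cv2.imread("pics/top0.png")[180:225,310:350]).mean())
E
```

```text
[ 0.50471859 -0.25882062  0.29140216]
mug diff side 4.168717948717949 canister top 7.928333333333334
```

View pics/v7.png

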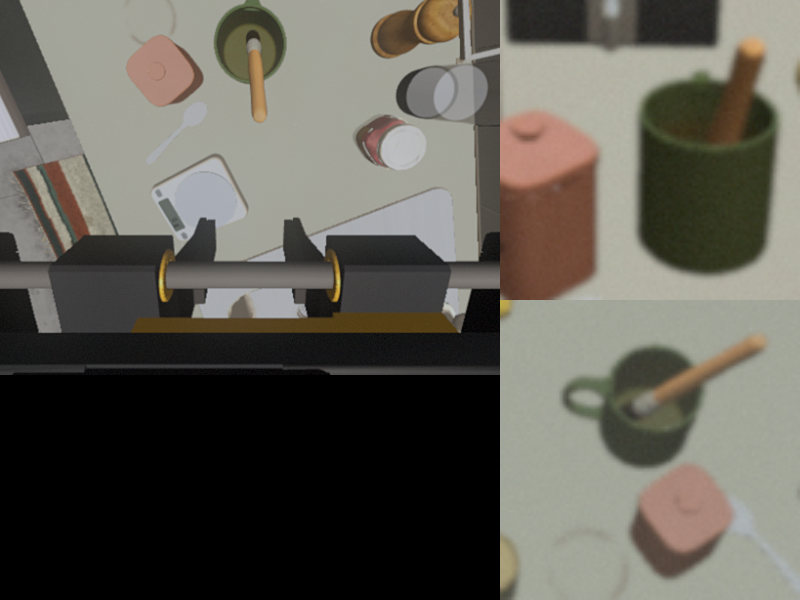

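The brush stands bristles down in the mug, leaning as before. The mug is upright (wrist view (252,45)), and the canister and spoon are in place. Next I'll push the drawer in with shut fingers on the tab's front end.

```bash
python3 -c "
from h import *
for P in ([-.27,0,.30],[-.27,0,.04],[-.1335,0,.04]): go(mach(MP,P)[0],71.86)"
```

```text
at [ 0.5047 -0.2588  0.2914] head 75.88 t 23.6 q [ 0.97  0.16 -0.62  1.48  0.09  1.53  0.11]
slide cm [28.18 -5.08 -0.85] roll 0.07
at [ 0.5047 -0.2588  0.2914] head 75.88 t 23.6 q [ 0.97  0.16 -0.62  1.48  0.09  1.53  0.11]
slide cm [28.17 -5.09 25.15] roll 0.07
at [ 0.5047 -0.2588  0.2914] head 75.88 t 23.6 q [ 0.97  0.16 -0.62  1.48  0.09  1.53  0.11]
slide cm [41.79 -4.13 25.15] roll 0.07
```

>>> move_arm([
  [3.5,-0.6,-0.8],
  [7,-1.3,-0.8],
  [10.5,-1.9,-0.8],
  [14,-2.5,-0.8],
  [17.5,-3.2,-0.8],
  [21,-3.8,-0.8],
  [24.5,-4.4,-0.8],
  [27,-4.9,-0.8],
  [28.2,-5.1,-0.8],
  [28.2,-5.1,2],
  [28.2,-5.1,6],
  [28.2,-5.1,10],
  [28.2,-5.1,14],
  [28.2,-5.1,18],
  [28.2,-5.1,22],
  [28.2,-5.1,24],
  [28.2,-5.1,25.1],
  [28.2,-5.1,25.1],
  [28.2,-5.1,25.1],
], roll=[0.01,0.02,0.03,0.04,0.05,0.06,0.07,0.07,0.07,0.07,0.07,0.07,0.07,0.07,0.07,0.07,0.07,0.07,0.07], gripper=0, squeeze=20)

```text
time: 25.5
position: [0.5251, 0.0253, 0.0411]
tool_rot: [2.545, 1.84, 0.002]
ft_force: [0.4, 0.8, 1.2]
grip_width: 0.007
grip_force: 0.0
```

>>> move_arm([
  [1.5,0,0],
  [3,0,0],
  [3.8,0,0],
  [4.4,0,0],
  [5,0,0],
  [5.8,0,0],
  [6.6,0,0],
  [7.4,0,0],
  [8.2,0,0],
  [9,0,0],
  [9.8,0,0],
  [10.6,0,0],
  [11.4,0,0],
  [12,0,0],
  [12.6,0,0],
  [13,0,0],
  [13,0,0],
], roll=[0,0,0,0,0,0,0,0,0,0,0,0,0,0,0,0,0])

```text
time: 27.2
position: [0.5652, 0.1499, 0.0401]
tool_rot: [-2.545, -1.841, -0.002]
ft_force: [0.7, 0.1, -0.5]
grip_width: 0.005
grip_force: 0.2
```

>>> move_arm([
  [0.15,0,0],
  [0.3,0,0],
  [0.3,0,0],
], roll=[0,0,0])

```text
time: 27.5
position: [0.5658, 0.1516, 0.04]
tool_rot: [-2.546, -1.84, 0.0]
ft_force: [-0.3, -1.8, 0.9]
grip_width: 0.003
grip_force: 0.8
```

>>> move_arm([
  [0.15,0,0],
  [0.3,0,0],
  [0.3,0,0],
], roll=[0,0,0])

```text
time: 27.8
position: [0.5668, 0.1548, 0.04]
tool_rot: [-2.546, -1.841, -0.0]
ft_force: [-1.3, -1.4, 0.0]
grip_width: 0.002
grip_force: 0.9
```

>>> move_arm([
  [0.2,0,0],
  [0.4,0,0],
  [0.4,0,0],
], roll=[0,0,0])

```text
time: 28.1
position: [0.5681, 0.1588, 0.04]
tool_rot: [-2.545, -1.841, -0.001]
ft_force: [-0.7, -2.3, 1.1]
grip_width: 0.01
grip_force: 0.7
```

>>> move_arm([
  [0.2,0,0],
  [0.4,0,0],
  [0.4,0,0],
], roll=[0,0,0])

```text
time: 28.4
position: [0.5695, 0.1626, 0.0401]
tool_rot: [-2.546, -1.841, -0.001]
ft_force: [-1.0, -2.0, 0.5]
grip_width: 0.003
grip_force: 0.7
```

>>> move_arm([
  [0.15,0,0],
  [0.3,0,0],
  [0.3,0,0],
], roll=[0,0,0])

```text
time: 28.7
position: [0.5703, 0.1653, 0.04]
tool_rot: [-2.546, -1.841, -0.0]
ft_force: [-0.5, -1.6, 0.2]
grip_width: 0.008
grip_force: 0.8
```

>>> move_arm([
  [0.15,0,0],
  [0.3,0,0],
  [0.3,0,0],
], roll=[0,0,0])

```text
time: 29.0
position: [0.5713, 0.1681, 0.0401]
tool_rot: [-2.546, -1.841, -0.001]
ft_force: [-0.8, -1.2, 0.3]
grip_width: 0.003
grip_force: 0.8
```

```bash
python3 - <<'E'
from h import *
s=cv2.cvtColor(cams.get_image("side"),cv2.COLOR_RGB2BGR);cv2.imwrite("pics/side8.png",s);t=cv2.cvtColor(cams.get_image("top"),cv2.COLOR_RGB2BGR);cv2.imwrite("pics/top8.png",t)
w=cv2.cvtColor(cams.get_image("wrist"),cv2.COLOR_RGB2BGR);cv2.imwrite("pics/w8.png",w)
for n,i in(("0",cv2.imread("pics/side0.png")),("4",cv2.imread("pics/side4.png")),("8",s)):
    g=cv2.cvtColor(i,cv2.COLOR_BGR2GRAY);print(n,[int(v) for v in g[164:206,243:254].mean(1)])
for d in(0,.005,.09): print(d,proj("side",mach(MP,[[-.09-d,.07,.016],[-.09-d,.07,.07]])).round(1).tolist())
E
```

```text
0 [19, 24, 33, 49, 63, 64, 65, 72, 77, 71, 56, 44, 40, 39, 38, 38, 39, 38, 37, 37, 37, 38, 38, 38, 40, 55, 99, 144, 166, 171, 172, 171, 172, 172, 173, 172, 172, 172, 171, 172, 171, 171]
4 [14, 19, 22, 24, 24, 27, 30, 29, 27, 28, 26, 27, 28, 39, 59, 86, 104, 104, 99, 104, 109, 98, 77, 56, 44, 40, 39, 40, 39, 41, 40, 38, 39, 40, 38, 37, 38, 39, 40, 56, 102, 147]
8 [18, 18, 21, 23, 35, 51, 67, 74, 74, 73, 77, 75, 63, 50, 41, 40, 38, 39, 39, 39, 38, 39, 38, 39, 39, 38, 38, 44, 72, 117, 154, 170, 174, 176, 175, 175, 174, 176, 175, 174, 175, 175]
0 [[248.0, 190.4], [247.6, 172.3]]
0.005 [[247.9, 191.2], [247.5, 173.0]]
0.09 [[245.2, 205.2], [244.7, 185.8]]
```

```bash
python3 - <<'E'
from h import *
s=cv2.cvtColor(cv2.imread("pics/side8.png"),cv2.COLOR_BGR2GRAY)
for r in range(150,200,2): print(r,' '.join('%3d'%v for v in s[r,252:296:1]))
st=monitor.get_state();M=Ro.from_rotvec(st["tool_rot"]).as_matrix();T=st["position"]
print("TCP",proj("side",[T,T-M[:,2]*.019,T-M[:,2]*.07]).round(1).tolist())
E
```

```text
150 107 109 108 111 108 106 105  99  77  44  27  26  25  28  22  20  24  28  47  68  96 103 102  85  60  34  21  24  21  23  19  23  18  26  53  81  94  99  97  94  93  92  86  86
152  39  39  33  31  32  35  47  48  42  25  23  27  19  15  21  26  24  25  30  39  46  52  53  41  28  27  22  23  19  22  13  21  22  23  30  46  49  49  43  38  34  36  33  33
154  10  16  14   9  39  65  74  68  48  35  31  24  27  26  23  26  22  16  27  37  50  57  56  45  34  27  24  24  15  21  28  28  30  27  32  43  52  64  76  64  39  16  14  15
156   6   3  10  26  62  91  89  70  55  52  47  51  50  46  36  30  13  11  19  33  47  49  53  41  26   8  13  16  27  41  43  50  47  44  52  54  58  77  98  86  53  21   2  14
158  13  12  13  34  70  93  90  72  55  57  56  57  57  55  47  32  18   6  12  25  46  56  51  41  30  10  15  23  38  51  58  58  57  59  59  58  63  84 101  94  57  28  14   9
160  18   1  21  50  75  87  75  62  56  55  57  55  61  58  53  42  26   7  12  18  40  41  45  34  19  15  19  25  45  53  53  61  57  57  57  60  61  81 101  93  58  13  13   7
162   7   4  28  65 
[... 2752 characters left out ...]
 71  73  75  82  83  84  80  79  76  76  75  61  54  48  50  51  51  51  47  48  50  44  45  45  46  47  46
194 152 151 150 153 152 154 151 150 146 148 146 146 146 145 147 147 146 143 130 116 107 114 123 138 144 143 145 148 145 142 143 143 147 146 143 141 133 129 128 123 127 128 125 128
196 176 174 177 173 173 174 174 176 172 173 173 173 174 174 174 174 174 172 170 167 161 165 171 172 174 175 176 175 174 175 175 176 173 175 174 174 171 170 170 173 173 173 171 171
198 174 175 175 176 175 173 175 173 172 174 176 175 175 175 176 175 174 176 176 175 175 173 174 176 174 177 174 176 172 176 175 177 176 172 177 173 176 173 176 176 175 176 178 176
TCP [[273.5, 187.5], [273.5, 180.9], [273.7, 162.6]]
```

>>> move_arm([
  [-1,0,0],
  [-2.5,0,0],
  [-4,0,0],
  [-5,0,0],
  [-5,0,0],
], roll=[0,0,0,0,0])

```text
time: 29.65
position: [0.5555, 0.1182, 0.04]
tool_rot: [2.548, 1.837, -0.001]
ft_force: [1.0, -0.4, -1.0]
grip_width: 0.011
grip_force: 0.0
```

```bash
python3 - <<'E'
from h import *
s=cv2.cvtColor(cams.get_image("side"),cv2.COLOR_RGB2GRAY);cv2.imwrite("pics/side9.png",s);print([int(v) for v in s[184:206,243:254].mean(1)])
for r in range(164,204,3): print(r,' '.join('%3d'%v for v in s[r,258:290]))
st=monitor.get_state();T=st["position"];print(T,proj("side",[T]).round(1).tolist())
E
```

```text
[38, 39, 37, 39, 39, 38, 38, 45, 72, 117, 155, 171, 175, 175, 175, 175, 176, 175, 175, 175, 175, 175]
164  69  68  71  68  69  68  66  54  42  27  19  16  21  33  53  62  60  51  32  22  14  13  37  52  61  64  69  67  73  76  77  78
167  54  55  55  55  52  56  53  50  41  26  18  11  10  16  42  45  47  41  28  12  17  25  37  49  54  55  53  54  58  56  55  56
170 104  91  92 106 104  90  88 106 100  69  33  21  11  16  19  21  17  17  11  17  23  62  91 104  90  86  97 109  97  95 108 108
173 116  90  97 120 111  93 105 125 112  79  42  20  13  22  32  34  35  22  13  14  33  70 104 113  95  88 108 116 100 101 135 139
176  71  67  68  73  70  69  77  92  99  90  75  55  34  22  17  28  23  18  23  43  78  91  90  86  79  79  81  81  80  83  83  81
179  39  40  39  41  42  44  50  71  82  88  80  66  39  23  31  39  34  24  34  60  80  83  70  54  44  39  43  43  43  40  45  38
182  41  37  35  40  41  42  52  68  81  85  79  63  42  22  26  29  19  25  42  70  80  82  67  53  42  39  36  43  43  39  39  41
185  43  40  39  38  39  38  48  69  80  84  82  64  42  25  18  17  13  2
[... 201 characters left out ...]
  41  38  39  43  53  63  73  81  78  76  68  74  85  86  86  84  81  81  81  76  62  47  32  36  34  36  34  37  38  39
194 152 153 152 147 146 146 149 150 146 148 147 143 129 117 109 115 126 139 143 144 147 145 145 141 144 141 144 145 144 144 137 128
197 175 175 174 175 176 176 175 174 175 177 176 176 172 175 173 174 174 174 178 176 174 175 175 174 177 175 176 176 174 177 174 174
200 174 175 174 174 174 172 175 172 172 176 173 178 177 176 174 174 174 175 177 176 174 176 178 174 175 170 173 175 176 177 175 173
203 174 176 175 175 175 177 176 174 174 174 179 174 174 174 173 175 176 174 175 175 174 175 176 178 175 176 178 176 175 175 175 176
[0.55568442 0.11961087 0.04015344] [[273.3, 195.7]]
```

The numbers show the shut fingertips ending higher than the TCP and riding over the tab. I'll go lower and push on the tab's front end.

>>> move_arm([
  [0,0,0.8],
  [0,0,1.6],
  [0,0,2.2],
  [0,0,2.2],
  [0.8,0,2.2],
  [1.4,0,2.2],
  [2,0,2.2],
  [2.6,0,2.2],
  [3,0,2.2],
  [3.3,0,2.2],
  [3.3,0,2.2],
], roll=[0,0,0,0,0,0,0,0,0,0,0])

```text
time: 30.8
position: [0.5661, 0.1525, 0.0181]
tool_rot: [-2.545, -1.841, -0.002]
ft_force: [0.1, 0.3, -0.1]
grip_width: 0.002
grip_force: 0.0
```

```bash
python3 - <<'E'
from h import *
s=cv2.cvtColor(cams.get_image("side"),cv2.COLOR_RGB2GRAY);print([int(v) for v in s[184:200,243:254].mean(1)])
for r in range(170,200,3): print(r,' '.join('%3d'%v for v in s[r,262:286]))
st=monitor.get_state();T=st["position"];print(T,proj("side",[T]).round(1).tolist(),((T-[MP[0],MP[1],0])[:2]@[np.cos(MP[2]),np.sin(MP[2])]),st["ft_force"])
E
```

```text
[38, 40, 38, 38, 41, 60, 105, 148, 169, 173, 174, 174, 174, 174, 174, 174]
170 126 100  99 117 109  72  33   6  19  35  48  56  54  42  28  13  23  60 100 114 106  95 114 127
173  82  76  76  88  93  88  66  39  12  18  20  29  23  23  18  22  44  71  91  92  85  80  83  87
176  41  38  43  61  79  86  68  43  26  13  25  36  37  22  12  31  53  67  68  54  45  40  45  41
179  39  39  46  56  73  78  74  58  33  18  26  41  34  31  24  46  69  75  70  48  40  40  39  41
182  41  36  42  56  73  83  82  65  43  21  21  28  27  20  33  63  81  78  65  50  40  38  36  43
185  40  42  43  57  72  82  80  69  49  23  19  15  22  22  40  66  80  81  64  47  41  40  34  37
188  39  38  40  56  70  79  77  70  50  38  32  34  33  27  47  68  80  78  65  47  39  34  34  39
191 145 143 146 147 145 146 147 139 128 111 104 106 117 125 128 125 128 130 126 127 126 126 125 125
194 174 173 176 174 173 175 174 177 173 174 174 172 175 171 174 174 172 174 177 176 172 174 172 173
197 171 173 172 175 176 173 170 176 175 174 175 173 176 175 173 175 175 175 175 175 176 174 175 178
[0.56601062 0.15245517 0.0180384 ] [[273.3, 197.6]] -0.13760300206497125 [-0.39057704 -0.20519812 -0.52514851]
```

>>> move_arm([
  [0.2,0,0],
  [0.4,0,0],
  [0.5,0,0],
  [0.5,0,0],
], roll=[0,0,0,0])

```text
time: 31.25
position: [0.5673, 0.1562, 0.0179]
tool_rot: [2.546, 1.84, -0.001]
ft_force: [-1.2, -2.7, 1.5]
grip_width: 0.008
grip_force: 1.1
```

>>> move_arm([
  [0.15,0,0],
  [0.3,0,0],
  [0.3,0,0],
], roll=[0,0,0])

```text
time: 31.55
position: [0.5672, 0.1561, 0.0179]
tool_rot: [2.545, 1.838, -0.009]
ft_force: [-4.6, -7.5, 6.1]
grip_width: 0.004
grip_force: 4.3
```

>>> move_arm([
  [0.2,0,0],
  [0.4,0,0],
  [0.4,0,0],
], roll=[0,0,0])

```text
time: 31.85
position: [0.5672, 0.156, 0.0178]
tool_rot: [2.544, 1.834, -0.019]
ft_force: [-9.6, -14.1, 12.6]
grip_width: 0.006
grip_force: 8.3
```

>>> move_arm([
  [-0.8,0,0],
  [-1.5,0,0],
  [-3,0,0],
  [-5,0,0],
  [-7,0,-1],
  [-7,0,-5],
  [-7,0,-9],
  [-7,0,-13],
  [-7,0,-17],
  [-7,0,-21],
  [-7,0,-25],
  [-7,0,-25],
  [-7,0,-25],
], roll=[0,0,0,0,0,0,0,0,0,0,0,0,0])

```text
time: 33.15
position: [0.5484, 0.0974, 0.2688]
tool_rot: [2.544, 1.841, 0.004]
ft_force: [-0.4, -0.5, -0.8]
grip_width: 0.005
grip_force: 0.0
```

```bash
python3 - <<'E'
from h import *
s=cv2.cvtColor(cams.get_image("side"),cv2.COLOR_RGB2GRAY);t=cv2.cvtColor(cams.get_image("top"),cv2.COLOR_RGB2BGR);s7=cv2.cvtColor(cv2.imread("pics/side0.png"),cv2.COLOR_BGR2GRAY)
print([int(v) for v in s[184:196,243:254].mean(1)],[int(v) for v in s7[184:196,243:254].mean(1)])
# mug/brush/canister/tin/spoon vs start (side), by template shift
for n,(y,x,h,w) in {"mug":(240,275,45,55),"brush":(203,296,20,30),"can":(228,218,65,55),"tin":(198,205,42,34),"spoon":(285,200,50,75)}.items():
    r=cv2.matchTemplate(s[y-6:y+h+6,x-6:x+w+6],s7[y:y+h,x:x+w],cv2.TM_CCOEFF_NORMED);_,m,_,l=cv2.minMaxLoc(r);print(n,round(m,3),l[0]-6,l[1]-6)
st=monitor.get_state();print(st["position"],st["time"])
E
```

```text
[38, 37, 37, 38, 49, 91, 138, 163, 170, 172, 172, 172] [37, 38, 38, 38, 40, 55, 99, 144, 166, 171, 172, 171]
mug 0.999 0 0
brush 0.905 6 1
can 0.998 0 0
tin 0.997 0 0
spoon 0.994 0 0
[0.54714554 0.09667087 0.26675619] 33.25
```

```bash
python3 -c "
from bench import workorder
print(workorder.close_job())"
```

```text
the job is handed in; nothing more can be done
None
```

The job is handed in at about 33 s: the cup floor was pressed at about 2–2.5 N for roughly a second, the brush is back in the upright mug bristles down, the drawer is home against its stop, and the mug, canister, tin and teaspoon show no shift in the side view.

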